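# Fetch the ceramic ramp from behind the jar and the insect box

## Robot

A 6-joint arm with a two-finger parallel gripper is mounted at the origin on the work surface. World frame = base frame: x ahead of the robot, y to its left, z up, the work surface at z = 0. Lengths are in mm, angles in rad, forces in N, time in s.
With the tool pointing down it reaches from about 350 to 975 mm from the base axis. Payload 7.1 kg.
Tool frame: the origin (TCP) lies midway between the tips of the shut fingers; the grasp point (between the pads) lies ctrl.tcp_to_grasp behind it (ctrl.tcp_to_grasp is the distance from the TCP to the grasp point, in mm); z points along the fingers, y is the direction in which the jaws open and shut (so a half turn about z gives the same grasp; the last joint's range is limited). The gripper opens to 88 mm and grips with 3 to 60 N. Pads are 20 mm wide; open, the fingers measure 115 mm over their backs; the gripper's body (75 mm by 178 mm) begins 61 mm behind the grasp point.
Start: joints at [-1.283, 0.423, 1.63, -0, 1.089, -0.019], TCP at [188.774, -595.793, 222.675] pointing down, gripper open.
Joint ranges: [-3, 3], [-0.9, 2.11], [0.09, 2.58], [-1.31, 4.45], [0.11, 2.69], [-2.54, 2.54]. Speed limits (rad/s): [2.39, 2.39, 3.01, 3.14, 3.14, 3.14].

## Interface

Orientations are given as a rotation vector (axis times angle).
In Python, from workcell import ctrl gives the robot as it stands.
- The arm moves only by the tool play_rows, never from a script. Its argument "increments" is text: rows parted by semicolons, each of 5 numbers parted by spaces: the opening, from 0 (shut) to 1 (fully open), then the shift along the world's x, y, z in m, then the turn about the world's z in degrees. A call has 1 to 20 rows; each row shifts and turns the commanded pose from where the row before left it; what a row does not reach is not made up. A row lasts 1/10 s, in which the tool goes at most 50 mm and 8.59 degrees, less where a joint would pass 70% of its speed; a pose out of reach is approached as far as the arm can. A call is refused whole if a number of a shift passes 0.05 or a number of a turn 8.59, either way. A call with a gripper value outside its range is refused whole. The fingers move at their own pace and stop on an object; the grip force is fixed at half the most. Time passes only in rows, so rows that do not move let the fingers close. It gives the time, the measured TCP pose, the force and the opening at its end, in the units of the state.
- ctrl.get_obs(): the state, without advancing time (a new reading comes with each control period).
- ctrl.get_image(name): name is "scene" or "top" or "wrist"; returns a dict with "img" (480x640x3 uint8, red, green, blue), "range_z" (480x640 float32, mm along the optical axis (not along the pixel's ray), 0 where there is no reading), "vertical_fov" (degrees; the focal length in pixels is half the picture's height over the tangent of half this angle, whatever the lens; pixels are square), "cx", "cy" (the principal point, pixels), "origin" and "attitude" of the camera in the world. Camera axes: x right, y down, z forward; pixel columns grow to the right and rows downward; lengths in mm; the calibration is good to about 2 mm. A picture is of the moment at which its call begins.
- ctrl.close_job(): hands the job in, once; it reports no verdict.
The state is a dict: "t": time; "qpos": joint angles; "qvel": joint speeds; "joint_torque": joint torques, N m; "ee_pos": TCP position; "orientation": TCP orientation; "ft_force": force on the tool from outside, world axes, zero at the start; "moment": the same for the moment, N m; "width": finger opening in mm.
Only numpy, scipy, OpenCV 4.12 (cv2) and the standard library are available. Lean on these libraries where they do the work, as an engineer would, in place of code of your own. Each camera call takes 0.05 s, during which the arm holds its last target. There are 200 camera calls.

## Task

Move the tall round jar and the tall square insect box off the bamboo board and stand both on the flat rubber mat, then fetch the pale ceramic ramp from behind them and lay it over the fixed terracotta ridge of its own length, nested fully down with its ends flush. Only then put the jar back in the middle of the round coaster and the insect box back in the middle of the square coaster, sides square with it. Keep the jar and the box upright all the time, and set everything down gently instead of letting it drop.

Things in the scene. Friction and masses are not known exactly. Their poses are not given: they have to be found in the camera images.
- board: Fixed bamboo board on the work surface, 150 (x) by 220 (y) by 12 mm thick; position and yaw vary. A fence 8 mm thick, reaching 30 mm above the work surface, runs along its +x edge and the +x half of both y edges; the -x (robot) side is open. The two coasters lie on the -x half, the ramp on the +x half. Origin: centre of the underside, z up.
- coaster_round: Fixed round dark wood disc, 70 mm across, 5 mm thick, on the board (its top is 17 mm above the work surface). The jar's own place. Origin: centre of its underside.
- coaster_square: Fixed square dark wood plate, 70 by 70 mm, 5 mm thick, on the board (top 17 mm above the work surface), sides along x and y. The insect box's own place. Origin: centre of its underside; 88 mm from the other coaster's; which of the two is on the left varies.
- jar: Loose closed glass jar, a plain upright cylinder 58 mm in diameter and 130 mm tall with a metal lid of the same diameter (top 20 mm) and brown feed inside, 0.2 to 0.45 kg. Starts on the round coaster. Origin: centre of its underside, z up.
- insect_box: Loose closed clear acrylic insect box with a white flap on top (shut, does not move), an upright square prism 58 by 58 mm and 130 mm tall (a hinge pin adds 3 mm), 0.17 to 0.35 kg. Starts on the square coaster, within 0.1 rad of square with it. Origin: centre of its underside, sides along x and y, z up.
- ramp: Loose pale ceramic angle section like a roof: 120 mm long (its y), two 34 mm legs 6 mm thick falling at 45 degrees to +x and -x, 48 mm wide, ridge 28 mm above its feet. On mid-ridge an upright lifting fin 12 mm thick (x), 45 long (y), its top 52 mm above the feet. 0.12 to 0.2 kg. Starts on the board behind jar and box, with too little room for a gripper. Origin: mid-length, at its feet, z up.
- ridge_long: Fixed terracotta angle section of exactly the ramp's roof shape without the fin: 120 mm long along its y, 34 mm legs 6 mm thick, 48 mm wide, 28 mm high, standing on the work surface. The ramp goes over this one: nested, the ramp's origin is 8.5 mm above this origin, lengths parallel. Origin: centre of its length, at the work surface, z up.
- ridge_short: Fixed terracotta angle section of the same cross-section, only 70 mm long: too short for the ramp, not used. Origin: centre of its length, at the work surface.
- mat: Fixed flat black rubber mat, 110 (x) by 180 (y) by 4 mm thick, on the work surface: the side area, with room for the jar and the box side by side along its y. Origin: centre of its underside.
- dish_rack: Fixed wooden rack with three upright glass dishes, 80 (x) by 120 (y) by 88 mm high: an obstacle, not used. Origin: centre of its underside. Mat, rack and both ridges change places among four spots, two left and two right of the board. A loose low green scoop lies between board and robot, a loose snake hook beyond the board.
Mind the look-alikes: they are no part of the job. What is shaped like the ramp but red is not meant.

How it is judged:
By the outcome, as a careful person would: the job done as asked, in the order asked, and still so for the second after the job is handed in, with the robot touching nothing.
It also fails if it takes over 120 s, if anything falls off the work surface, if the arm or the gripper's body presses on something with over 40 N, if the wrist force passes 120 N, or if a joint passes its speed limit or range.

## Working session

There is one attempt and no reset: what is moved stays moved. The work goes in short steps, Python scripts to look and compute and a tool call to move; the robot and the scene stay as the last step left them, time stands still between calls to the robot, and variables do not carry over. Pictures are saved under pics/ and viewed, on a budget of 14 in all, crops included, one or two more only if the job needs it, and the job is handed in when it is done.

Besides the shell and the picture viewer there is one more tool, called after ">>>" as a command line: name --argument value ..., lists and objects as JSON in quotes. play_rows: Moves the arm, as the interface text tells. Its arguments: {"type":"object","properties":{"increments":{"type":"string"}},"required":["increments"]}

```bash
mkdir -p pics; ls; cat > h.py <<'E'
import numpy as np,cv2
from workcell import ctrl
from scipy.spatial.transform import Rotation as R
def cam(n):
    d=ctrl.get_image(n); h,w=d['img'].shape[:2]
    f=h/2/np.tan(np.radians(d['vertical_fov'])/2)
    a=np.asarray(d['attitude'],float)
    M=a if a.shape==(3,3) else R.from_rotvec(a).as_matrix()
    v,u=np.mgrid[:h,:w]; z=d['range_z'].astype(float)
    P=np.stack([(u-d['cx'])/f*z,(v-d['cy'])/f*z,z],-1)@M.T+np.array(d['origin'])
    P[z<=0]=np.nan
    return d['img'],P,d
def save(n,img): cv2.imwrite('pics/'+n+'.png',cv2.cvtColor(img,cv2.COLOR_RGB2BGR))
E
python3 - <<'E'
from h import *
for n in ('scene','top'):
    i,P,d=cam(n); save(n+'0',i); print(n,d['origin'],d['attitude'],d['vertical_fov'],d['cx'],d['cy'])
    np.save(n+'0.npy',P); np.save(n+'0i.npy',i)
print(ctrl.get_obs(),ctrl.tcp_to_grasp)
E
```

```text
pics
scene [ 917.67366361 -364.61631285  634.62847525] [-2.232628   -0.99381553  0.3615936 ] 55.546662064883435 313.45555155870204 241.50322058628112
top [ 455.54119759    5.65806376 1107.44252992] [-2.21379567  2.17106484 -0.11043897] 52.04499585526216 329.01821031488134 240.26425788316715
{'t': 0.1, 'qpos': array([-1.28298728e+00,  4.23736666e-01,  1.63059170e+00, -1.24244974e-05,
        1.08861959e+00, -1.90119395e-02]), 'qvel': array([ 0.00072213, -0.0007196 , -0.00150739,  0.0002624 , -0.00210383,
        0.00042259]), 'joint_torque': array([ 9.79108117e-04, -5.45611882e+01, -2.74323696e+01,  6.45881100e-02,
        1.88036263e-02, -2.21358846e-05]), 'ee_pos': array([ 188.64157485, -595.33048513,  222.00536514]), 'orientation': array([-3.10336951e+00, -4.79869001e-01,  3.02259795e-04]), 'ft_force': array([-0.00917161,  0.61773039,  0.50187695]), 'moment': array([ 0.0557746 , -0.04369099, -0.00960044]), 'width': 87.61571313392932} 18.700000000000003
```

View pics/top0.png

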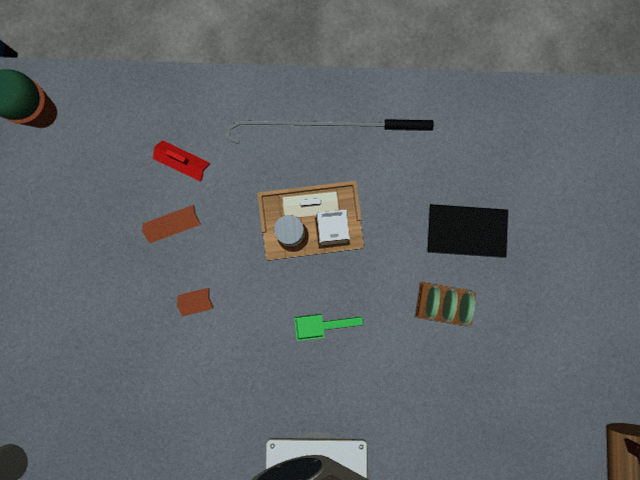

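View pics/scene0.png

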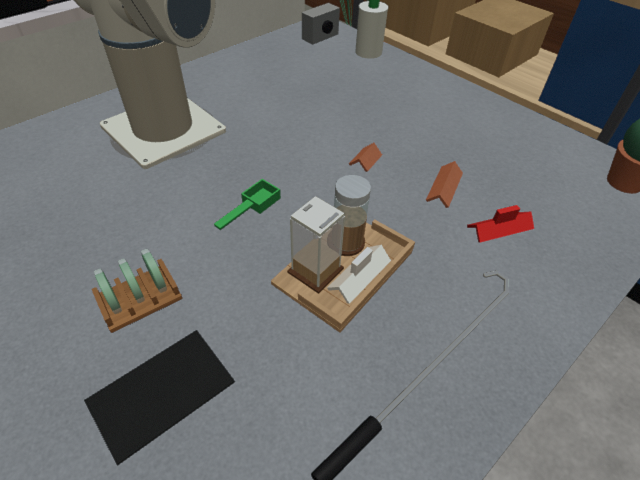

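The top view shows the jar (290,230), box (333,228), pale ramp behind them (310,203), mat (468,230) and rack (447,303). Two things are ramp-shaped: the pale one on the board (310,203) and a red one (181,160). The pale one matches the description. There are two terracotta ridges, (171,223) longer and (195,301) shorter. I'll measure them and view one crop to confirm.

```bash
cat > m.py <<'E'
from h import *
def rect(pts):
    r=cv2.minAreaRect(pts[:,:2].astype(np.float32)); (c,s,a)=r
    a=a if s[1]>=s[0] else a+90   # a: angle of short side -> x axis ; 
    a=(a+90)%180-90
    return np.round(c,1),np.round(sorted(s),1),round(a,2)
def win(P,u0,u1,v0,v1,z0,z1):
    Q=P[v0:v1,u0:u1].reshape(-1,3); return Q[(Q[:,2]>z0)&(Q[:,2]<z1)]
E
python3 - <<'E'
from m import *
P=np.load('top0.npy'); i=np.load('top0i.npy')
print('table',np.nanmedian(P[340:400,150:250,2]),np.nanmedian(P[340:400,450:550,2]),np.nanmedian(P[80:110,250:400,2]))
for n,w in dict(jar=(270,310,210,255,115,150),box=(312,355,205,250,130,153),rampfin=(285,340,185,215,48,75),board=(250,375,175,265,6,40),fence=(250,375,175,265,24,33),longr=(130,210,195,250,6,40),shortr=(165,225,280,325,6,40),rack=(410,490,275,335,6,100)).items():
    q=win(P,*w); print(n,len(q),rect(q),q[:,2].max().round(1),np.median(q[:,2]).round(1),q.mean(0).round(1))
m=(i.max(-1)<30); m[:, :400]=0;m[:,530:]=0;m[:195]=0;m[265:]=0
q=P[m]; print('mat',len(q),rect(q),np.median(q[:,2]))
save('c1',np.hstack([cv2.resize(i[175:265,255:370],(460,360)),cv2.resize(i[130:330,130:230],(180,360))]))
E
```

```text
table 2.0072365279479527 1.3748582415246346 1.5927721441388485
jar 549 (array([550.5,  62.8]), array([56. , 57.3]), 89.92) 150.0 148.1 [549.4  63.  147.2]
box 873 (array([560.1, -23.2]), array([58.3, 58.7]), -82.64) 153.0 148.7 [559.4 -23.2 148.5]
rampfin 137 (array([619.1,  24.6]), array([12.3, 43.6]), 6.37) 70.0 65.2 [618.4  24.4  64.1]
board 4871 (array([588.5,  20.1]), array([201.9, 278.7]), 1.17) 40.0 15.6 [590.3  25.6  19.3]
fence 977 (array([590.2,  23.1]), array([139.2, 220.1]), 8.29) 33.0 30.0 [626.   27.7  29.5]
longr 1233 (array([577.3, 336.8]), array([117.5, 175.8]), 0.23) 34.5 17.6 [569.6 333.   17.8]
shortr 752 (array([395.6, 277.8]), array([ 95. , 124.2]), 5.48) 33.3 17.7 [398.8 273.8  17.9]
rack 2068 (array([ 404.1, -290.8]), array([130.7, 167.1]), 1.83) 93.3 45.8 [ 405.6 -271.4   48.8]
mat 3673 (array([ 572.1, -332.8]), array([107., 177.]), -3.63) nan
```

View pics/c1.png

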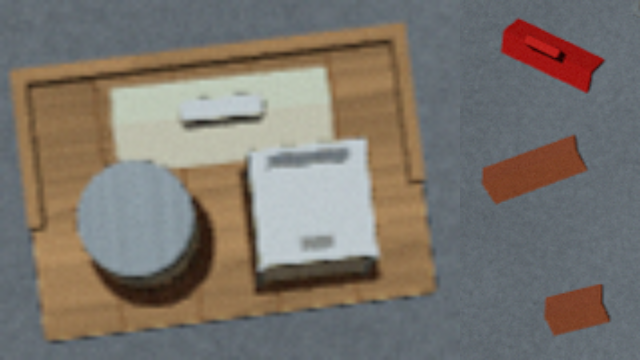

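The crop confirms it. The pale ramp with its fin is on the board, the red one is the decoy, and the upper of the two terracotta pieces is the longer. Next I move above the board to look from close by.

>>> play_rows --increments "1 0.023 0.038 0.008 5;1 0.023 0.038 0.008 5;1 0.023 0.038 0.008 5;1 0.023 0.038 0.008 5;1 0.023 0.038 0.008 5;1 0.023 0.038 0.008 5;1 0.023 0.038 0.008 5;1 0.023 0.038 0.008 5;1 0.023 0.038 0.008 5;1 0.023 0.038 0.008 5;1 0.023 0.038 0.008 5;1 0.023 0.038 0.008 5;1 0.023 0.038 0.008 5;1 0.023 0.038 0.008 5;1 0.023 0.038 0.008 5;1 0.023 0.038 0.008 5;1 0 0 0 0;1 0 0 0 0"

```text
t: 1.9
ee_pos: [556.5, 12.8, 350.0]
orientation: [-2.068, -2.364, 0.002]
ft_force: [-0.4, -0.4, -0.6]
width: 87.9
```

```bash
cat >> m.py <<'E'
def st():
    o=ctrl.get_obs(); y=R.from_rotvec(o['orientation']).as_matrix()[:,1]
    a=np.degrees(np.arctan2(y[1],y[0])); print('t',round(o['t'],2),'tcp',np.round(o['ee_pos'],1),'jaw',round((a+90)%180-90,2),'w',round(o['width'],1),'F',np.round(o['ft_force'],1),'q6',round(o['qpos'][5],2)); return o
E
python3 - <<'E'
from m import *
st()
i,P,d=cam('wrist'); save('w1',i); np.save('w1.npy',P);np.save('w1i.npy',i); print(d['origin'])
v,u=np.mgrid[:480,:640]
print(P[::80,::80].round(0).tolist())
E
```

```text
t 1.9 tcp [556.5  12.8 350. ] jaw 7.65 w 87.9 F [-0.4 -0.4 -0.6] q6 -0.13
[547.27727947  91.53356695 512.83050318]
[[[170.0, 180.0, 1.0], [259.0, 192.0, 0.0], [348.0, 204.0, 2.0], [437.0, 216.0, 1.0], [526.0, 228.0, 2.0], [615.0, 240.0, 1.0], [704.0, 252.0, 2.0], [793.0, 264.0, 1.0]], [[162.0, 95.0, 1.0], [256.0, 108.0, 1.0], [349.0, 121.0, 0.0], [443.0, 133.0, 1.0], [537.0, 146.0, 0.0], [630.0, 158.0, 2.0], [724.0, 171.0, 1.0], [813.0, 182.0, 10.0]], [[153.0, 1.0, 1.0], [252.0, 14.0, 0.0], [353.0, 28.0, 4.0], [450.0, 41.0, 0.0], [549.0, 65.0, 149.0], [646.0, 68.0, 14.0], [746.0, 81.0, 3.0], [846.0, 94.0, 1.0]], [[143.0, -106.0, -0.0], [248.0, -91.0, -0.0], [360.0, -71.0, 19.0], [458.0, -62.0, 2.0], [558.0, -9.0, 147.0], [663.0, -29.0, 21.0], [773.0, -20.0, 0.0], [877.0, -6.0, 0.0]], [[131.0, -225.0, -1.0], [244.0, -209.0, 1.0], [355.0, -194.0, 0.0], [467.0, -179.0, 0.0], [578.0, -164.0, 1.0], [690.0, -149.0, 0.0], [800.0, -133.0, 2.0], [912.0, -118.0, 2.0]], [[497.0, 39.0, 453.0], [509.0, 37.0, 449.0], [523.0, 37.0, 446.0], [538.0, 39.0, 447.0], [554.0, 42.0, 447.0], [569.0, 44.0, 447.0], [584.0, 46.0, 447.0], [598.0, 49.0, 448.0]]]
```

View pics/w1.png

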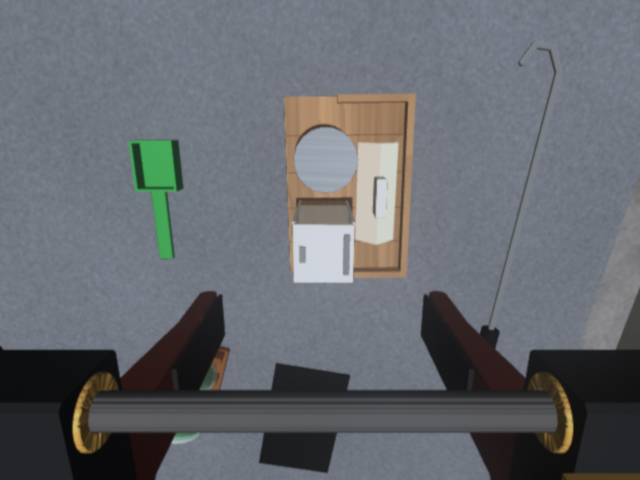

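The wrist view shows the jar lid (325,160), box flap (323,252) and the ramp fin (380,197). Measuring from it.

```bash
python3 - <<'E'
from m import *
P=np.load('w1.npy'); i=np.load('w1i.npy').astype(int)
def cleanm(m,k=3): return cv2.erode(m.astype(np.uint8),np.ones((k,k)))>0
def f(n,z0,z1,u0,u1,v0,v1):
    m=np.zeros(P.shape[:2],bool); m[v0:v1,u0:u1]=1
    m&=(P[...,2]>z0)&(P[...,2]<z1); m=cv2.morphologyEx(m.astype(np.uint8),cv2.MORPH_OPEN,np.ones((3,3)))>0
    q=P[m]; c,r=cv2.minEnclosingCircle(q[:,:2].astype(np.float32)); print(n,len(q),rect(q),q.mean(0).round(1),'circ',np.round(c,1),round(r,1))
f('jar',141,154,290,362,120,200)
f('box',141,154,285,360,210,290)
f('fin',58,72,365,395,165,230)
f('fence+',26,34,335,425,85,290)
f('ramp',26,75,350,405,135,250)
f('jarbox',135,158,280,365,115,290)
P=np.load('top0.npy'); i=np.load('top0i.npy').astype(int); P[...,2]-=1.5
for n,(u0,u1,v0,v1) in dict(longr=(130,210,195,250),shortr=(165,225,280,325),red=(140,220,130,190)).items():
    m=np.zeros(P.shape[:2],bool); m[v0:v1,u0:u1]=1
    m&=(i[...,0]-i[...,2]>25)
    m=cv2.morphologyEx(m.astype(np.uint8),cv2.MORPH_OPEN,np.ones((3,3)))>0
    q=P[m]; q=q[~np.isnan(q[:,0])]; q=q[q[:,2]>-3]; print(n,len(q),rect(q),q.mean(0).round(1))
m=(i.max(-1)<30); m[:, :400]=0;m[:,530:]=0;m[:195]=0;m[265:]=0
q=P[m];q=q[~np.isnan(q[:,0])]; print('mat',rect(q),np.median(q[:,2]))
E
```

```text
jar 3281 (array([553.5,  64.8]), array([56. , 56.5]), -82.31) [553.4  65.4 147.8] circ [553.6  64.8] 28.8
box 3569 (array([563.1, -21.6]), array([58.1, 58.1]), -82.57) [562.9 -20.5 148. ] circ [563.1 -21.7] 40.2
fin 443 (array([622.5,  25.5]), array([12.3, 44.8]), 7.21) [621.9  26.1  64.7] circ [622.2  25.5] 22.5
fence+ 3190 (array([618.2,  27.9]), array([ 88. , 220.1]), 8.5) [633.1  40.6  30.5] circ [618.  28.] 117.9
ramp 2538 (array([631.9,  22.1]), array([ 51., 130.]), 9.58) [622.4  26.1  39.1] circ [634.3  22.6] 68.8
jarbox 6969 (array([557.7,  20.3]), array([ 59.8, 145.5]), 7.39) [558.4  20.3 147.8] circ [559.5  17.8] 75.7
longr 1171 (array([570.5, 338.8]), array([ 49.5, 129.3]), 21.6) [569.4 334.   16.7]
shortr 714 (array([398.9, 278.3]), array([48., 79.]), 15.03) [399.6 274.6  16.7]
red 1165 (array([718. , 323.3]), array([ 49.5, 133.8]), -24.33) [713.8 318.7  19.2]
mat (array([ 571.1, -332.6]), array([108.1, 178.7]), -2.93) 3.835296096913339
```

Box first, since nothing stands between it and the mat.

>>> play_rows --increments "1 0.0065 -0.0345 0 0;1 0 0 -0.04 0;1 0 0 -0.04 0;1 0 0 -0.04 0;1 0 0 -0.04 0;1 0 0 -0.03 0;1 0 0 -0.02 0;1 0 0 -0.02 0;1 0 0 -0.018 0;1 0 0 0 0;1 0 0 0 0;0.6 0 0 0 0;0.5 0 0 0 0;0.3 0 0 0 0;0.3 0 0 0 0;0.3 0 0 0 0;0.3 0 0 0 0;0.3 0 0 0 0"

```text
t: 3.75
ee_pos: [563.4, -22.2, 103.1]
orientation: [2.069, 2.363, 0.0]
ft_force: [-1.4, 0.2, 5.1]
width: 57.9
```

```bash
python3 -c "
from m import *
st()"
```

```text
t 3.75 tcp [563.4 -22.2 103.1] jaw 7.59 w 57.9 F [-1.4  0.2  5.1] q6 -0.19
```

>>> play_rows --increments "0.3 0 0 0.005 0;0.3 0 0 0.015 0;0.3 0 0 0.02 0;0.3 0 -0.01 0.02 0;0.3 0 -0.02 0.01 -1;0.3 0.001 -0.03 0 -1;0.3 0.001 -0.034 0 -1;0.3 0.001 -0.034 0 -1;0.3 0.001 -0.034 0 -1;0.3 0.001 -0.034 0 -1;0.3 0.001 -0.034 0 -1;0.3 0 -0.034 0 -1;0.3 0 -0.034 0 -1;0.3 0 -0.03 0 -1;0.3 0 -0.02 0 -0.5;0.3 0 -0.01 0 0;0.3 0 0 0 0;0.3 0 0 0 0"

```text
t: 5.55
ee_pos: [569.2, -379.2, 172.6]
orientation: [-2.276, -2.164, -0.0]
ft_force: [-0.0, 0.6, -2.2]
width: 58.0
```

```bash
python3 -c "
from m import *
st()
i,P,d=cam('top'); save('t2',i[120:360,180:600]);
i=i.astype(int)
m=(i.max(-1)<30); m[:, :400]=0;m[:,530:]=0;m[:195]=0;m[265:]=0
q=P[m];q=q[~np.isnan(q[:,0])]; print('mat',rect(q))
"
```

```text
t 5.55 tcp [ 569.2 -379.2  172.6] jaw -2.89 w 58.0 F [-0.   0.6 -2.2] q6 -0.56
mat (array([ 561.4, -352.4]), array([148.8, 225.4]), 4.08)
```

View pics/t2.png

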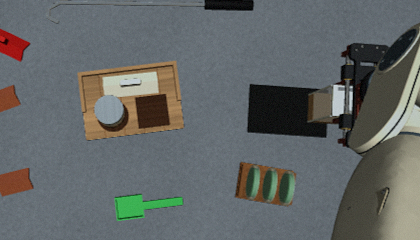

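The box is held over the right end of the mat (crop 325,103), and the square coaster is bare. Lowering it now.

>>> play_rows --increments "0.3 0 0 -0.015 0;0.3 0 0 -0.02 0;0.3 0 0 -0.02 0;0.3 0 0 -0.012 0;0.3 0 0 -0.006 0;0.3 0 0 -0.003 0;0.3 0 0 -0.001 0;0.3 0 0 -0.001 0;0.3 0 0 -0.001 0;0.3 0 0 -0.001 0;0.3 0 0 -0.001 0;0.3 0 0 0 0;0.3 0 0 0 0"

```text
t: 6.9
ee_pos: [569.3, -380.3, 91.7]
orientation: [2.277, 2.164, 0.0]
ft_force: [0.3, -0.5, -1.8]
width: 58.2
```

>>> play_rows --increments "0.3 0 0 -0.0007 0;0.3 0 0 -0.0007 0;0.3 0 0 0 0"

```text
t: 7.2
ee_pos: [569.3, -380.3, 90.2]
orientation: [-2.277, -2.164, 0.0]
ft_force: [-0.3, 0.5, -1.2]
width: 58.4
```

>>> play_rows --increments "0.3 0 0 -0.0006 0;0.3 0 0 0 0"

```text
t: 7.4
ee_pos: [569.3, -380.3, 90.2]
orientation: [2.277, 2.164, -0.0]
ft_force: [-2.1, 1.1, 3.0]
width: 58.2
```

Contact: the force has reversed sign. Releasing, rising, and returning to the jar.

>>> play_rows --increments "0.72 0 0 0 0;0.8 0 0 0 0;0.9 0 0 0 0;1 0 0 0 0;1 0 0 0 0;1 0 0 0.01 0;1 0 0 0.03 0;1 0 0 0.04 0;1 0 0 0.04 0;1 0 0 0.04 0;1 0 0.03 0.03 0;1 0 0.045 0 1;1 0 0.045 0 1;1 0 0.045 0 1;1 0 0.045 0 1;1 0 0.045 0 1;1 0 0.045 0 1;1 0 0.045 0 1;1 -0.008 0.045 0 1.5;1 -0.008 0.045 0 2"

```text
t: 9.4
ee_pos: [552.9, 56.5, 280.6]
orientation: [2.068, 2.364, 0.001]
ft_force: [0.2, -0.7, -0.9]
width: 87.9
```

```bash
python3 -c "
from m import *
st()"
```

```text
t 9.4 tcp [552.9  56.5 280.6] jaw 7.64 w 87.9 F [ 0.2 -0.7 -0.9] q6 -0.05
```

>>> play_rows --increments "1 0.0006 0.0085 0 0;1 0 0 0 0;1 0 0 -0.04 0;1 0 0 -0.04 0;1 0 0 -0.04 0;1 0 0 -0.028 0;1 0 0 -0.02 0;1 0 0 -0.01 0;1 0 0 0 0;1 0 0 0 0;0.6 0 0 0 0;0.5 0 0 0 0;0.3 0 0 0 0;0.3 0 0 0 0;0.3 0 0 0 0;0.3 0 0 0 0;0.3 0 0 0 0"

```text
t: 11.1
ee_pos: [553.8, 63.3, 102.0]
orientation: [-2.07, -2.363, 0.0]
ft_force: [-2.2, -0.4, 5.6]
width: 57.9
```

```bash
python3 -c "
from m import *
st()"
```

```text
t 11.1 tcp [553.8  63.3 102. ] jaw 7.58 w 57.9 F [-2.2 -0.4  5.6] q6 -0.04
```

>>> play_rows --increments "0.3 0 0 0.005 0;0.3 0 0 0.015 0;0.3 0 0 0.02 0;0.3 0 -0.01 0.02 0;0.3 0 -0.02 0.01 -1;0.3 0.002 -0.03 0 -1;0.3 0.002 -0.034 0 -1;0.3 0.002 -0.034 0 -1;0.3 0.002 -0.034 0 -1;0.3 0.002 -0.034 0 -1;0.3 0.002 -0.034 0 -1;0.3 0.002 -0.034 0 -1;0.3 0.002 -0.034 0 -1;0.3 0.002 -0.03 0 -1;0.3 0.001 -0.018 0 0;0.3 0 -0.005 0 0;0.3 0 0 -0.015 0;0.3 0 0 -0.02 0;0.3 0 0 -0.015 0;0.3 0 0 0 0"

```text
t: 13.1
ee_pos: [571.0, -285.5, 118.4]
orientation: [-2.262, -2.172, 0.003]
ft_force: [-0.3, 0.6, -3.2]
width: 58.0
```

```bash
python3 -c "
from m import *
st()"
```

```text
t 13.1 tcp [ 571.  -285.5  118.4] jaw -2.34 w 58.0 F [-0.3  0.6 -3.2] q6 -0.44
```

>>> play_rows --increments "0.3 0 0 -0.01 0;0.3 0 0 -0.01 0;0.3 0 0 -0.004 0;0.3 0 0 -0.001 0;0.3 0 0 -0.001 0;0.3 0 0 -0.001 0;0.3 0 0 0 0;0.3 0 0 0 0"

```text
t: 13.9
ee_pos: [573.0, -287.9, 94.9]
orientation: [2.268, 2.174, 0.0]
ft_force: [-0.7, 0.0, -3.3]
width: 57.9
```

>>> play_rows --increments "0.3 0 0 -0.003 0;0.3 0 0 -0.001 0;0.3 0 0 -0.001 0;0.3 0 0 -0.0005 0;0.3 0 0 0 0"

```text
t: 14.4
ee_pos: [572.9, -287.8, 89.2]
orientation: [-2.268, -2.174, 0.0]
ft_force: [-0.8, 0.1, -3.5]
width: 58.0
```

>>> play_rows --increments "0.3 0 0 -0.0005 0;0.3 0 0 0 0"

```text
t: 14.6
ee_pos: [572.9, -287.9, 89.1]
orientation: [2.268, 2.174, 0.0]
ft_force: [-1.4, 0.2, 1.5]
width: 57.8
```

>>> play_rows --increments "0.72 0 0 0 0;0.8 0 0 0 0;0.9 0 0 0 0;1 0 0 0 0;1 0 0 0 0;1 0 0 0.01 0;1 0 0 0.03 0;1 0 0 0.04 0;1 0 0 0.04 0;1 0 0 0.04 0;1 0 0.03 0.03 1;1 0 0.045 0.02 2;1 0 0.045 0 2;1 0 0.045 0 2;1 0 0.045 0 2;1 0 0.03 0 1;1 0 0 0 0;1 0 0 0 0"

```text
t: 16.4
ee_pos: [572.9, -47.5, 299.4]
orientation: [2.068, 2.364, 0.0]
ft_force: [-0.6, 0.3, -0.9]
width: 88.1
```

```bash
python3 - <<'E'
from m import *
st()
i,P,d=cam('wrist'); save('w2',i); np.save('w2.npy',P);np.save('w2i.npy',i); print(d['origin'])
E
```

```text
t 16.4 tcp [572.9 -47.5 299.4] jaw 7.66 w 88.1 F [-0.6  0.3 -0.9] q6 -0.24
[563.33302988  31.22367149 462.11538835]
```

View pics/w2.png

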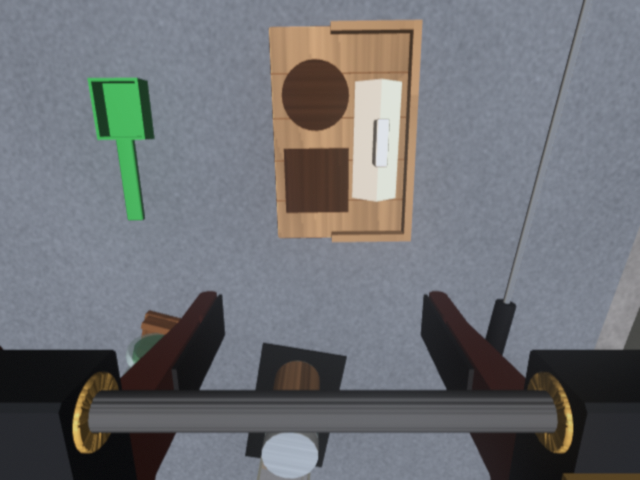

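Everything is clear here: round coaster (315,95), square coaster (317,181), ramp fin (381,143). The jar stands on the mat.

```bash
python3 - <<'E'
from m import *
P=np.load('w2.npy'); i=np.load('w2i.npy').astype(int)
def f(n,m,u0,u1,v0,v1):
    w=np.zeros(P.shape[:2],bool); w[v0:v1,u0:u1]=1; m=m&w
    m=cv2.morphologyEx(m.astype(np.uint8),cv2.MORPH_OPEN,np.ones((5,5)))>0
    q=P[m]; c,r=cv2.minEnclosingCircle(q[:,:2].astype(np.float32)); print(n,len(q),rect(q),q.mean(0).round(1),'circ',np.round(c,1),round(r,1))
s=i.sum(-1)
f('round',s<200,275,352,50,138); f('sq',s<200,275,352,140,220)
f('fin',(P[...,2]>60)&(P[...,2]<70),365,400,105,180)
f('ramp',s>520,345,408,70,210)
f('fence',(P[...,2]>27)&(P[...,2]<34),325,425,15,250)
f('board',(P[...,2]>8)&(P[...,2]<34),260,430,10,250)
E
```

```text
round 3541 (array([nan, nan]), array([0., 0.]), 0.0) [nan nan nan] circ [551.8  63.2] 33.8
sq 3763 (array([564.1, -24.1]), array([66.8, 66.9]), -81.22) [nan nan nan] circ [564.4 -24.2] 46.8
fin 619 (array([622.3,  25.5]), array([12.2, 44.6]), 7.93) [621.9  25.7  64.9] circ [622.   25.5] 22.7
ramp 5234 (array([622. ,  26.7]), array([ 48.7, 121.3]), 8.05) [nan nan nan] circ [622.1  26.5] 64.7
fence 4078 (array([618.4,  27.9]), array([ 87.4, 220.6]), 8.53) [632.3  43.6  30.7] circ [617.1  27.7] 118.0
board 28970 (array([587.3,  23.2]), array([150.3, 220.7]), 8.37) [586.   32.2  17.9] circ [587.4  23.4] 132.0
```

>>> play_rows --increments "0.5 0.025 0.037 0 0.3;0.5 0.024 0.0365 0 0;0.5 0 0 -0.04 0;0.5 0 0 -0.04 0;0.5 0 0 -0.04 0;0.5 0 0 -0.04 0;0.5 0 0 -0.03 0;0.5 0 0 -0.02 0;0.5 0 0 -0.015 0;0.5 0 0 -0.01 0;0.5 0 0 0 0;0.5 0 0 0 0"

```text
t: 17.65
ee_pos: [622.5, 25.4, 64.4]
orientation: [2.064, 2.368, 0.001]
ft_force: [-0.5, -0.5, 0.4]
width: 43.9
```

```bash
python3 - <<'E'
from m import *
st()
E
```

```text
t 17.65 tcp [622.5  25.4  64.4] jaw 7.85 w 43.9 F [-0.5 -0.5  0.4] q6 -0.12
```

>>> play_rows --increments "0.5 0 0.0005 -0.012 0.2;0.5 0 0 -0.008 0;0.5 0 0 -0.005 0;0.5 0 0 0 0;0.3 0 0 0 0;0.2 0 0 0 0;0.1 0 0 0 0;0 0 0 0 0;0 0 0 0 0;0 0 0 0 0;0 0 0 0 0"

```text
t: 18.75
ee_pos: [621.8, 26.2, 38.9]
orientation: [-2.059, -2.372, 0.0]
ft_force: [-1.6, 1.2, 2.9]
width: 11.7
```

```bash
python3 - <<'E'
from m import *
st()
E
```

```text
t 18.75 tcp [621.8  26.2  38.9] jaw 8.08 w 11.7 F [-1.6  1.2  2.9] q6 -0.12
```

>>> play_rows --increments "0 0 0 0.005 0;0 0 0 0.015 0;0 0 0 0.025 0;0 0 0 0.03 0;0 0 0.01 0.03 0;0 -0.005 0.02 0.015 1;0 -0.005 0.03 0 2;0 -0.005 0.035 0 2;0 -0.005 0.035 0 2;0 -0.005 0.025 0 2;0 -0.005 0.01 0 1;0 0 0.005 0 0;0 0 0 0 0;0 0 0 0 0"

```text
t: 20.15
ee_pos: [592.2, 195.2, 158.8]
orientation: [1.846, 2.541, -0.0]
ft_force: [0.4, -0.5, -1.7]
width: 11.7
```

```bash
python3 - <<'E'
from m import *
st()
i,P,d=cam('wrist'); save('w3',i); np.save('w3.npy',P);np.save('w3i.npy',i); print(d['origin'])
E
```

```text
t 20.15 tcp [592.2 195.2 158.8] jaw 18.01 w 11.7 F [ 0.4 -0.5 -1.7] q6 -0.01
[568.816514   270.74032503 321.59327367]
```

View pics/w3.png

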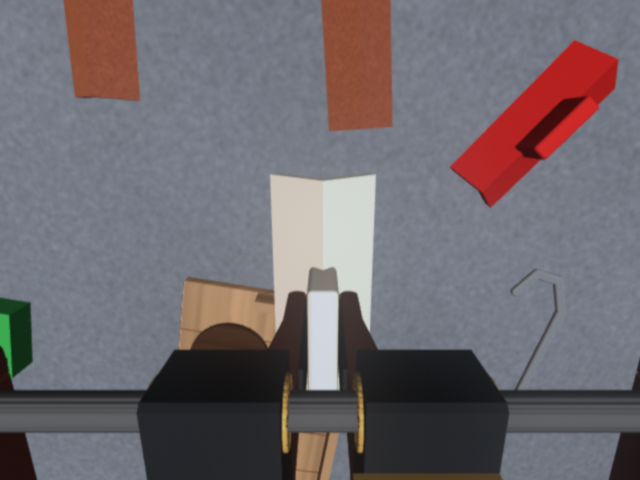

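The held ramp's near end is at (323,178). The long ridge at (360,65) runs out of the frame at the top. I'll rise and shift to see all of it.

>>> play_rows --increments "0 0 0.005 0.02 0;0 0 0.01 0.035 0;0 0 0.015 0.035 0;0 0 0.01 0.01 0;0 0 0 0 0;0 0 0 0 0"

```text
t: 20.8
ee_pos: [591.1, 235.4, 256.9]
orientation: [-1.844, -2.542, 0.004]
ft_force: [-0.4, -0.6, -1.8]
width: 11.8
```

```bash
python3 - <<'E'
from m import *
st()
i,P,d=cam('wrist'); save('w4',i); np.save('w4.npy',P);np.save('w4i.npy',i); print(d['origin'])
i=i.astype(int)
red=(i[...,0]-i[...,2]>35)&(i[...,0]<190)
red=cv2.morphologyEx(red.astype(np.uint8),cv2.MORPH_OPEN,np.ones((3,3)))
n,l,s,c=cv2.connectedComponentsWithStats(red)
for k in range(1,n):
    if s[k,4]>800:
        q=P[(l==k)]; q=q[~np.isnan(q[:,0])]; zz=q[:,2]
        print(s[k],rect(q),q.mean(0).round(1),'zmax',np.percentile(zz,99).round(1))
        t=q[zz>np.percentile(zz,99)-8]; print('   top',rect(t))
w=(i.sum(-1)>480); w[:150]=0; w[:, :240]=0; w[:,400:]=0
w=cv2.morphologyEx(w.astype(np.uint8),cv2.MORPH_OPEN,np.ones((3,3)))>0
q=P[w]; q=q[~np.isnan(q[:,0])]; print('ramp',len(q),rect(q),q.mean(0).round(1),q[:,2].min(),q[:,2].max())
T=R.from_rotvec(ctrl.get_obs()['orientation']).as_matrix(); e=ctrl.get_obs()['ee_pos']
L=(q-e)@T; print('ramp in tool min/max pct',np.percentile(L,[0,1,50,99,100],axis=0).round(1).tolist())
E
```

```text
t 20.8 tcp [591.1 235.4 256.9] jaw 18.07 w 11.8 F [-0.4 -0.6 -1.8] q6 0.05
[568.02105015 311.03292232 419.67985754]
[ 308   33   56  138 6653] (array([573.2, 337.6]), array([ 48.1, 124.5]), 21.78) [572.7 337.9  17.5] zmax 29.4
   top (array([573.8, 335.5]), array([ 18.3, 119.5]), 21.68)
[ 123   68   54   80 3822] (array([400.9, 276.6]), array([50.6, 72.5]), 15.38) [406.7 277.7  17.3] zmax 29.1
   top (array([402.6, 275.7]), array([18.5, 69.4]), 14.82)
[ 408  106  120  119 5445] (array([719.9, 323.5]), array([ 48.3, 129.3]), -24.42) [712.1 323.5  19.2] zmax 52.6
   top (array([717. , 319.7]), array([11.3, 45.4]), -22.72)
[ 201  280   75   70 2644] (array([543.7,  86. ]), array([82.1, 84.8]), 8.98) [534.4 102.3  13.5] zmax 31.4
   top (array([566.7, 127.6]), array([ 9., 15.]), -84.59)
[354 474 147   6 875] (array([604.4, 260.2]), array([ 3. , 26.4]), -71.39) [604.3 260.  362.4] zmax 363.7
   top (array([604.4, 260.2]), array([ 3. , 26.4]), -71.39)
ramp 14516 (array([603.7, 200.3]), array([110.1, 193.2]), 18.02) [584.3 260.8 252. ] -0.707905243845687 284.8371575088572
ramp in tool min/max pct [[-133.6, -52.7, -28.4], [-19.0, -21.9, -27.5], [28.3, 1.9, 7.2], [59.0, 25.5, 21.8], [59.5, 57.5, 257.3]]
```

View pics/w4.png

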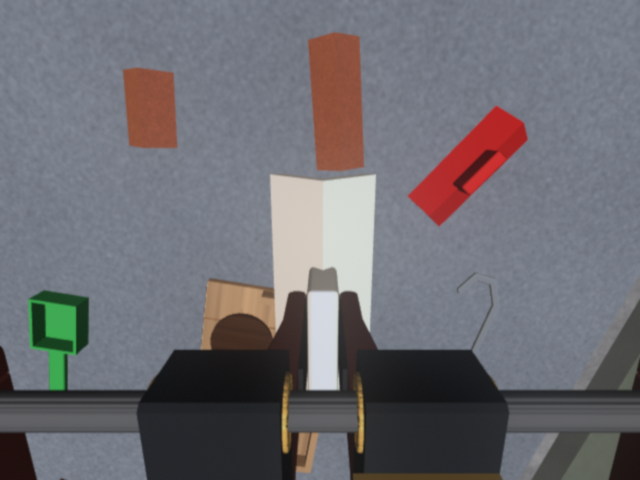

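```bash
python3 - <<'E'
from m import *
from scipy.optimize import least_squares
P=np.load('w4.npy'); i=np.load('w4i.npy').astype(int)
q=P[28:178,300:372].reshape(-1,3); c=i[28:178,300:372].reshape(-1,3)
k=(c[:,0]-c[:,2]>35)&(q[:,2]>5)&(q[:,2]<33); q=q[k]
# fit roof z = h-|x'|
def f(p):
    a=p[2]; n=np.array([np.cos(a),np.sin(a)])
    return p[1]-np.abs(q[:,:2]@n-p[0])-q[:,2]
s=least_squares(f,[573.5*np.cos(.378)+336*np.sin(.378),28,.378],loss='soft_l1'); d,h,a=s.x
print('yaw',np.degrees(a),'h',h,'rms',np.std(s.fun))
n=np.array([np.cos(a),np.sin(a)]); t=np.array([-np.sin(a),np.cos(a)])
u=q[:,:2]@t; v=q[:,:2]@n-d
lo,hi=[],[]
for b in range(-18,19,3):
    w=u[np.abs(v-b)<1.5]; lo.append(w.min()); hi.append(w.max()); 
lo,hi=np.array(lo),np.array(hi); print(lo.round(1),hi.round(1))
m=(np.median(lo)+np.median(hi))/2; print('len',np.median(hi)-np.median(lo),'centre',n*d+t*m)
E
```

```text
yaw 21.839466685026405 h 29.170606426857628 rms 0.8050541104025386
[38.7 38.9 37.9 37.9 38.2 38.3 38.3 38.2 38.2 37.9 38.2 38.2 38.3] [157.2 157.2 157.2 157.1 157.3 157.5 156.9 157.6 157.7 157.5 157.  157.6
 156.8]
len 118.99734092911191 centre [574.14982857 335.3975845 ]
```

>>> play_rows --increments "0 -0.002 0.01 0 0.8;0 -0.005 0.03 0 1;0 -0.005 0.03 -0.01 1;0 -0.004 0.022 -0.03 1;0 -0.001 0.008 -0.04 0;0 0 0 -0.04 0;0 0 0 -0.03 0;0 0 0 -0.015 0;0 0 0 0 0;0 0 0 0 0;0 0 0 0 0"

```text
t: 21.95
ee_pos: [576.1, 336.8, 95.6]
orientation: [1.759, 2.601, 0.004]
ft_force: [0.6, 0.2, -1.7]
width: 11.8
```

```bash
python3 - <<'E'
from m import *
st()
E
```

```text
t 21.95 tcp [576.1 336.8  95.6] jaw 21.87 w 11.8 F [ 0.6  0.2 -1.7] q6 0.13
```

>>> play_rows --increments "0 0 0 -0.01 0;0 0 0 -0.01 0;0 0 0 0 0;0 0 0 0 0;0 0 0 0 0"

```text
t: 22.45
ee_pos: [575.0, 336.3, 73.8]
orientation: [1.76, 2.603, 0.0]
ft_force: [-1.1, -0.8, -1.3]
width: 11.7
```

```bash
python3 - <<'E'
from m import *
st()
E
```

```text
t 22.45 tcp [575.  336.3  73.8] jaw 21.88 w 11.7 F [-1.1 -0.8 -1.3] q6 0.13
```

>>> play_rows --increments "0 -0.0008 -0.0008 -0.008 0;0 0 0 -0.01 0;0 0 0 -0.008 0;0 0 0 -0.004 0;0 0 0 -0.002 0;0 0 0 -0.001 0;0 0 0 -0.001 0;0 0 0 -0.001 0;0 0 0 0 0;0 0 0 0 0"

```text
t: 23.45
ee_pos: [574.2, 335.5, 38.9]
orientation: [1.759, 2.603, 0.0]
ft_force: [0.6, -0.4, -2.0]
width: 11.6
```

```bash
python3 - <<'E'
from m import *
st()
E
```

```text
t 23.45 tcp [574.2 335.5  38.9] jaw 21.88 w 11.6 F [ 0.6 -0.4 -2. ] q6 0.13
```

>>> play_rows --increments "0 0 0 -0.001 0;0 0 0 -0.001 0;0 0 0 -0.001 0;0 0 0 -0.0005 0;0 0 0 0 0;0 0 0 0 0"

```text
t: 24.05
ee_pos: [574.1, 335.4, 37.0]
orientation: [1.759, 2.603, 0.0]
ft_force: [-5.0, -1.6, 13.4]
width: 11.8
```

Off-centre contact: 13 N, pushing towards -x. I'll comply along the jaw direction.

>>> play_rows --increments "0 -0.0006 -0.0002 0 0;0 -0.0005 -0.0002 0 0;0 0 0 0 0;0 0 0 0 0"

```text
t: 24.45
ee_pos: [573.2, 335.2, 36.0]
orientation: [1.759, 2.602, 0.001]
ft_force: [-1.5, -1.9, 7.4]
width: 11.9
```

```bash
python3 - <<'E'
from m import *
o=st();print(o['moment'].round(2))
E
```

```text
t 24.45 tcp [573.2 335.2  36. ] jaw 21.88 w 11.9 F [-1.5 -1.9  7.4] q6 0.13
[-0.24  0.34 -0.  ]
```

>>> play_rows --increments "0 -0.0004 -0.0002 0 0;0 0 0 -0.0003 0;0 0 0 0 0;0.15 0 0 0 0;0.18 0 0 0 0;0.25 0 0 0 0;0.35 0 0 0 0;0.35 0 0 0 0;0.35 0 0 0.01 0;0.35 0 0 0.02 0;0.35 0 0 0.03 0;0.35 0.005 -0.012 0.04 0;0.35 0.01 -0.025 0.04 0;0.6 0.01 -0.025 0.03 0;0.8 0.005 -0.012 0.02 0;1 0 0 0 0;1 0 0 0 0"

```text
t: 26.15
ee_pos: [602.4, 260.9, 225.0]
orientation: [1.76, 2.602, 0.001]
ft_force: [-0.1, -0.4, -0.7]
width: 59.6
```

```bash
python3 - <<'E'
from m import *
from scipy.optimize import least_squares
st()
i,P,d=cam('wrist'); save('w5',cv2.resize(i[0:300,200:500],(600,600))); np.save('w5.npy',P);np.save('w5i.npy',i); print(d['origin'])
E
```

```text
t 26.15 tcp [602.4 260.9 225. ] jaw 21.84 w 59.6 F [-0.1 -0.4 -0.7] q6 0.01
[574.02655607 334.49712186 387.84412474]
```

View pics/w5.png

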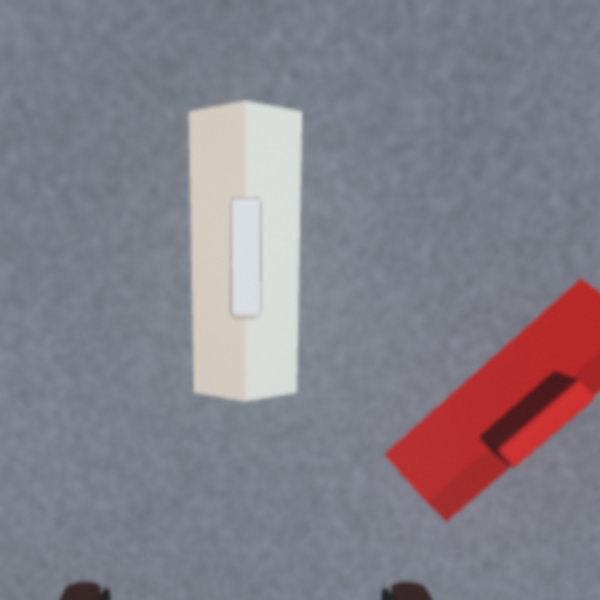

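The ramp covers the ridge and no terracotta shows. Next I check height, tilt, and end offsets numerically, plus a side view from the scene camera.

```bash
python3 - <<'E'
from m import *
from scipy.optimize import least_squares
P=np.load('w5.npy'); i=np.load('w5i.npy').astype(int)
Q=P[40:210,285:360]; C=i[40:210,285:360]; q=Q[C.min(-1)>130]; q=q[~np.isnan(q[:,0])]
fin=q[q[:,2]>45]; print('fin',rect(fin),np.median(fin[:,2]))
q=q[(q[:,2]<36.5)&(q[:,2]>3)]
def f(p):
    n=np.array([np.cos(p[2]),np.sin(p[2])]); tt=np.array([-n[1],n[0]])
    return p[1]+p[3]*(q[:,:2]@tt-97.7)-np.abs(q[:,:2]@n-p[0])-q[:,2]
a=.381
s=least_squares(f,[573.3*np.cos(a)+335.2*np.sin(a),37,a,0],loss='soft_l1'); d,h,a,tl=s.x
n=np.array([np.cos(a),np.sin(a)]); t=np.array([-np.sin(a),np.cos(a)])
u=q[:,:2]@t; v=q[:,:2]@n-d
lo=[u[abs(v-b)<1.5].min() for b in range(-18,19,3)];hi=[u[abs(v-b)<1.5].max() for b in range(-18,19,3)]
print('yaw',np.degrees(a),'h',h,'pitch',np.degrees(tl),'len',np.median(hi)-np.median(lo),'c',n*d+t*(np.median(lo)+np.median(hi))/2)
a0=np.radians(21.84); n0=np.array([np.cos(a0),np.sin(a0)]);t0=np.array([-n0[1],n0[0]]); c=n*d+t*(np.median(lo)+np.median(hi))/2-np.array([574.15,335.4]); print('off n,t',c@n0,c@t0)
i,P,d=cam('scene'); save('s2',cv2.resize(i[130:250,380:560],(720,480)))
E
```

```text
fin (array([574.5, 334.6]), array([11.7, 44.3]), 21.58) 61.49376374725483
yaw 21.8905486342534 h 37.59729079930313 pitch -0.04743003134530267 len 119.84109661228993 c [574.55928022 334.39596972]
off n,t 0.006389401826227341 -1.0842261210862567
```

View pics/s2.png

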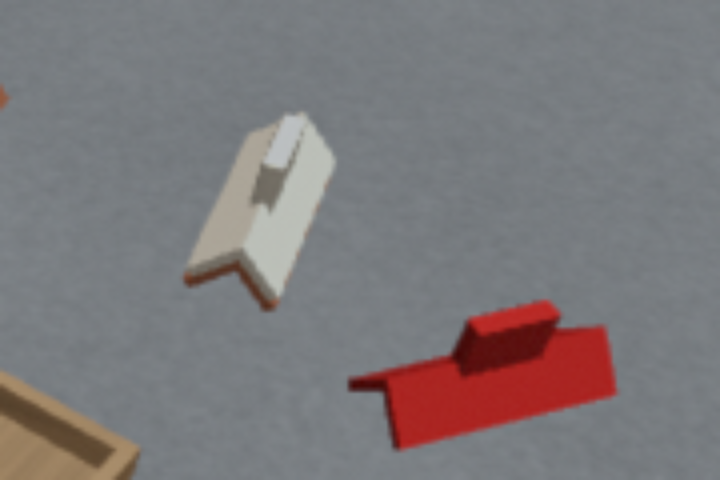

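Nested and level: the roof is at 37.6 mm against 29.2 + 8.5 expected, and it is centred sideways. Lengthwise the two readings suggest about 1 mm of offset, so I'll check the end from close by.

>>> play_rows --increments "1 -0.008 0.02 -0.01 0;1 -0.011 0.028 -0.02 0;1 -0.011 0.028 -0.025 0;1 -0.011 0.028 -0.025 0;1 -0.004 0.009 -0.015 0;1 0 0 0 0;1 0 0 0 0;1 0 0 0 0"

```text
t: 27.05
ee_pos: [558.6, 373.2, 130.9]
orientation: [1.76, 2.601, 0.002]
ft_force: [-0.0, 0.2, 1.2]
width: 87.8
```

```bash
python3 - <<'E'
from m import *
st()
i,P,d=cam('wrist'); np.save('w6.npy',P);np.save('w6i.npy',i); i=i.astype(int); print(d['origin'])
a=np.radians(21.87); n=np.array([np.cos(a),np.sin(a)]);t=np.array([-n[1],n[0]])
c=np.array([574.4,335.0]); L=P[...,:2]-c; v=L@n;u=L@t; z=P[...,2]
red=(i[...,0]-i[...,2]>35)&(abs(v)<24)&(abs(u-60)<12)&(z>1)
wh=(i.min(-1)>90)&(i[...,0]-i[...,2]<30)&(abs(v)<24)&(abs(u-60)<12)&(z>12)
print(red.sum(),wh.sum())
for b in range(-20,21,5):
    r=u[red&(abs(v-b)<2.5)]; w=u[wh&(abs(v-b)<2.5)]
    print(b,len(r),np.percentile(r,[10,50,90]).round(1) if len(r) else '',len(w),np.percentile(w,[50,95,100]).round(1) if len(w) else '')
ys,xs=np.where(red|wh)
y0,x0=max(ys.min()-15,0),xs.min()-15
cr=i[y0:ys.max()+10,x0:xs.max()+15].astype(np.uint8); k=min(800/cr.shape[1],600/cr.shape[0]); save('w6',cv2.resize(cr,None,fx=k,fy=k,interpolation=cv2.INTER_NEAREST))
E
```

```text
t 27.05 tcp [558.6 373.2 130.9] jaw 21.83 w 87.8 F [-0.   0.2  1.2] q6 0.19
[530.1303373  446.87226248 293.66367651]
145 3863
-20 17 [59.4 60.1 60.2] 350 [66.7 68.  68.6]
-15 14 [59.9 60.3 60.5] 382 [66.5 68.  68.9]
-10 15 [59.8 60.2 60.5] 406 [66.5 68.  68.5]
-5 17 [59.9 60.2 60.4] 420 [66.5 68.  69.1]
0 20 [59.8 60.2 60.5] 449 [66.4 68.  68.8]
5 14 [60.  60.2 60.5] 425 [66.5 68.1 68.8]
10 13 [60.1 60.2 60.4] 421 [66.5 68.1 68.8]
15 13 [60.  60.2 60.4] 416 [66.5 68.  68.9]
20 14 [59.9 60.2 60.4] 390 [66.6 68.1 68.8]
```

View pics/w6.png

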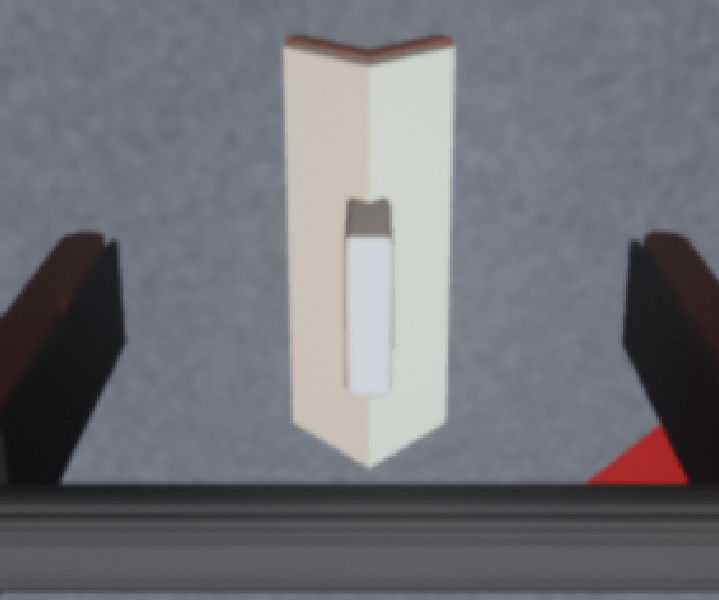

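```bash
python3 - <<'E'
from m import *
P=np.load('w6.npy');i=np.load('w6i.npy').astype(int)
a=np.radians(21.87); n=np.array([np.cos(a),np.sin(a)]);t=np.array([-n[1],n[0]])
L=P[...,:2]-np.array([574.4,335.0]); v=L@n;u=L@t; z=P[...,2]
for b in(-12,12):
    ys,xs=np.where((abs(v-b)<3)&(abs(u-60)<9)); x=int(np.median(xs)); print(b,x)
    for y in range(ys.min(),ys.max()+1): 
        if abs(u[y,x]-60)<4: print(y,u[y,x].round(1),z[y,x].round(1),i[y,x])
E
```

```text
-12 261
209 63.7 1.4 [109 114 124]
210 62.8 0.8 [109 114 124]
211 62.1 0.8 [110 115 125]
212 61.3 0.9 [111 117 127]
213 60.3 -0.3 [112 118 128]
214 59.7 0.3 [114 119 129]
215 58.8 -0.5 [114 119 130]
216 58.2 0.4 [114 119 130]
217 57.3 -0.0 [113 118 129]
218 56.7 0.5 [112 118 128]
219 56.1 1.1 [112 117 126]
12 376
209 63.5 0.8 [120 126 136]
210 62.9 1.2 [121 127 137]
211 62.2 1.6 [121 127 137]
212 61.4 1.3 [120 126 137]
213 60.7 1.8 [118 124 135]
214 59.7 0.4 [118 124 134]
215 59.1 1.0 [116 122 133]
216 58.4 1.6 [116 121 131]
217 57.5 1.0 [114 120 130]
218 56.8 1.3 [115 120 131]
431 63.5 228.4 [77 78 82]
432 62.9 228.0 [85 88 94]
```

```bash
python3 - <<'E'
from m import *
P=np.load('w6.npy');i=np.load('w6i.npy').astype(int)
a=np.radians(21.87); n=np.array([np.cos(a),np.sin(a)]);t=np.array([-n[1],n[0]])
L=P[...,:2]-np.array([574.4,335.0]); v=L@n;u=L@t; z=P[...,2]
g=(z>4)&(z<45)&(abs(u-60)<5)
for b in(-12,-6,6,12):
    ys,xs=np.where(g&(abs(v-b)<1)); x=int(np.median(xs)); print(b,x)
    for y in range(ys.min()-1,ys.min()+8): print(y,u[y,x].round(1),z[y,x].round(1),i[y,x])
E
```

```text
-12 303
215 58.8 -0.3 [97 87 89]
216 60.3 10.6 [90 66 62]
217 60.4 14.1 [104  68  59]
218 60.1 16.3 [119  84  72]
219 59.3 15.6 [123 100  91]
220 59.6 20.4 [125 115 109]
221 59.5 23.2 [150 143 135]
222 59.2 25.0 [181 173 163]
223 58.9 26.5 [197 188 178]
-6 312
217 57.6 1.0 [101  91  93]
218 60.3 17.3 [94 70 65]
219 60.5 21.1 [106  71  60]
220 60.1 22.8 [122  86  74]
221 59.6 23.6 [124 102  92]
222 59.4 25.8 [125 116 108]
223 59.4 29.0 [145 139 131]
224 59.7 33.0 [178 170 160]
225 59.1 33.7 [197 188 178]
6 329
217 57.6 1.1 [98 87 87]
218 60.2 16.7 [90 66 61]
219 60.3 20.3 [101  69  61]
220 60.4 24.2 [117  86  76]
221 59.5 23.3 [122 103  95]
222 59.1 24.5 [125 118 112]
223 59.5 29.5 [149 148 143]
224 59.4 31.8 [183 186 181]
225 58.5 31.1 [201 206 201]
12 338
215 59.0 0.9 [102  93  96]
216 60.4 10.8 [93 69 65]
217 60.2 13.4 [103  69  61]
218 60.0 15.6 [118  87  77]
219 59.4 16.2 [122 103  94]
220 59.5 20.2 [126 119 113]
221 59.5 23.3 [152 152 147]
222 59.5 26.1 [186 189 184]
223 58.4 24.7 [202 206 202]
```

The ramp's end face is about 0.8 mm inside the ridge's (59.5 against 60.3 mm) and it is fully seated, so I call it flush. Now to the mat.

>>> play_rows --increments "1 0 0 0.03 0;1 0 0 0.04 0;1 0 -0.02 0.04 -1;1 0 -0.04 0.03 -1.5;1 0 -0.045 0.02 -1.5;1 0.001 -0.048 0.01 -1.5;1 0.001 -0.048 0.01 -1.5;1 0.001 -0.048 0.01 -1.5;1 0.001 -0.048 0.01 -1.5;1 0.001 -0.048 0 -1.5;1 0.001 -0.048 0 -1.5;1 0.001 -0.048 0 -1.5;1 0.001 -0.048 0 -1.5;1 0.001 -0.048 0 -1.5;1 0.001 -0.048 0 -1.5;1 0.001 -0.048 0 -1.5;1 0.001 -0.048 0 -1.5;1 0.001 -0.048 0 -1;1 0.001 -0.04 0 0;1 0.001 -0.02 0 0"

```text
t: 29.1
ee_pos: [571.1, -419.8, 331.0]
orientation: [2.246, 2.193, -0.001]
ft_force: [-0.3, -0.1, 0.5]
width: 87.8
```

>>> play_rows --increments "1 0 0 0 0;1 0 0 0 0;1 0 0 0 0"

```text
t: 29.4
ee_pos: [572.4, -414.4, 330.5]
orientation: [2.243, 2.2, 0.001]
ft_force: [0.4, 0.0, 0.2]
width: 87.8
```

```bash
cat >> m.py <<'E'
def look(name,zlo=130,zhi=141):
    i,P,d=cam('wrist'); np.save(name+'.npy',P);np.save(name+'i.npy',i); print(d['origin'])
    m=((P[...,2]>zlo)&(P[...,2]<zhi)).astype(np.uint8); m=cv2.morphologyEx(m,cv2.MORPH_OPEN,np.ones((5,5)))
    n,l,s,c=cv2.connectedComponentsWithStats(m)
    for k in range(1,n):
        if s[k,4]>800:
            q=P[l==k]; print(s[k],rect(q),q.mean(0).round(1),'circ',cv2.minEnclosingCircle(q[:,:2].astype(np.float32)))
    return i,P
E
python3 - <<'E'
from m import *
st(); look('w7',127,145)
E
```

```text
t 29.4 tcp [ 572.4 -414.4  330.5] jaw -1.11 w 87.8 F [0.4 0.  0.2] q6 -0.62
[ 574.82532762 -335.05887132  493.33007713]
[ 284   29   70   76 4155] (array([ 573. , -286.4]), array([56.9, 57.1]), 89.1) [ 573.  -285.9  134.8] circ ((573.0386352539062, -286.0526123046875), 28.98593521118164)
[ 284  147   67   68 4277] (array([ 568.9, -379.7]), array([58.1, 58.5]), 86.93) [ 569.  -378.6  135.1] circ ((568.7897338867188, -379.573974609375), 40.65322494506836)
```

>>> play_rows --increments "1 0 0.03 0 0;1 0.0006 0.045 0 0;1 0 0.04 0 0;1 0 0.0132 0 0;1 0 0 -0.03 0;1 0 0 -0.04 0;1 0 0 -0.04 0;1 0 0 -0.04 0;1 0 0 -0.04 0;1 0 0 -0.025 0;1 0 0 -0.015 0;1 0 0 -0.01 0;1 0 0 0 0;1 0 0 0 0;1 0 0 0 0"

```text
t: 30.95
ee_pos: [574.2, -287.5, 91.4]
orientation: [2.241, 2.198, 0.001]
ft_force: [0.1, -0.2, -0.1]
width: 88.0
```

```bash
python3 -c "
from m import *
st()"
```

```text
t 30.95 tcp [ 574.2 -287.5   91.4] jaw -1.12 w 88.0 F [ 0.1 -0.2 -0.1] q6 -0.46
```

>>> play_rows --increments "1 -0.001 0.001 -0.001 0;1 0 0 0 0;0.6 0 0 0 0;0.5 0 0 0 0;0.3 0 0 0 0;0.3 0 0 0 0;0.3 0 0 0 0;0.3 0 0 0 0;0.3 0 0 0 0"

```text
t: 31.85
ee_pos: [572.1, -286.0, 88.8]
orientation: [-2.243, -2.199, 0.0]
ft_force: [-0.8, -0.1, 0.4]
width: 57.5
```

```bash
python3 -c "
from m import *
st()"
```

```text
t 31.85 tcp [ 572.1 -286.    88.8] jaw -1.12 w 57.5 F [-0.8 -0.1  0.4] q6 -0.46
```

>>> play_rows --increments "0.3 0 0 0.005 0;0.3 0 0 0.015 0;0.3 0 0 0.025 0;0.3 0 0.01 0.025 0;0.3 -0.001 0.02 0.01 1;0.3 -0.002 0.03 0 1;0.3 -0.002 0.034 0 1;0.3 -0.002 0.034 0 1;0.3 -0.002 0.034 0 1;0.3 -0.002 0.034 0 1;0.3 -0.002 0.034 0 1;0.3 -0.002 0.034 0 1;0.3 -0.002 0.034 0 1;0.3 -0.002 0.03 0 0.4;0.3 -0.001 0.016 0 0;0.3 -0.0003 0.0053 0 0;0.3 0 0 -0.02 0;0.3 0 0 -0.02 0;0.3 0 0 0 0;0.3 0 0 0 0"

```text
t: 33.85
ee_pos: [551.7, 62.6, 128.9]
orientation: [-2.056, -2.375, 0.001]
ft_force: [0.3, 0.3, -3.0]
width: 57.6
```

>>> play_rows --increments "0.3 0 0 -0.01 0;0.3 0 0 0 0;0.3 0 0 0 0"

```text
t: 34.15
ee_pos: [551.9, 63.1, 119.0]
orientation: [2.056, 2.376, 0.0]
ft_force: [-0.2, 0.7, -3.2]
width: 57.5
```

```bash
python3 - <<'E'
from m import *
st()
i,P,d=cam('wrist'); save('w8',i); np.save('w8.npy',P);np.save('w8i.npy',i)
E
```

```text
t 34.15 tcp [551.9  63.1 119. ] jaw 8.26 w 57.5 F [-0.2  0.7 -3.2] q6 -0.05
```

View pics/w8.png

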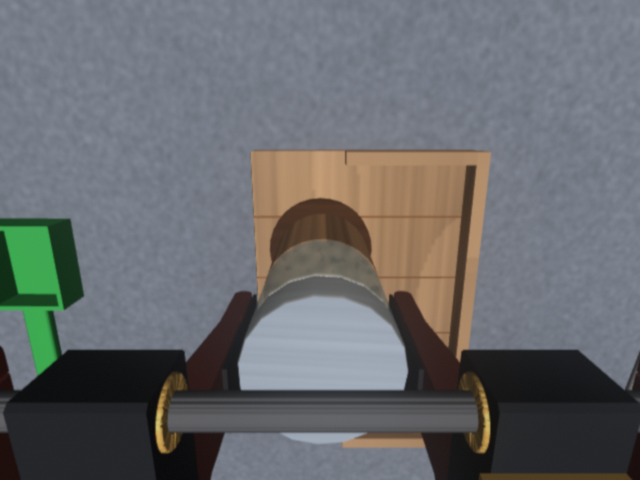

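The jar hangs over the round coaster (320,240) and looks centred. Lowering.

>>> play_rows --increments "0.3 0 0 -0.007 0;0.3 0 0 -0.004 0;0.3 0 0 -0.002 0;0.3 0 0 -0.001 0;0.3 0 0 -0.001 0;0.3 0 0 -0.0007 0;0.3 0 0 0 0;0.3 0 0 0 0"

```text
t: 35.0
ee_pos: [551.9, 63.3, 103.3]
orientation: [2.055, 2.376, 0.0]
ft_force: [-0.1, -0.6, -2.9]
width: 58.0
```

>>> play_rows --increments "0.3 0 0 -0.0007 0;0.3 0 0 -0.0007 0;0.3 0 0 0 0;0.3 0 0 0 0"

```text
t: 35.4
ee_pos: [551.9, 63.3, 101.8]
orientation: [2.055, 2.376, 0.0]
ft_force: [-0.7, -0.4, -2.4]
width: 57.8
```

>>> play_rows --increments "0.3 0 0 -0.0006 0;0.3 0 0 0 0"

```text
t: 35.6
ee_pos: [552.0, 63.3, 101.8]
orientation: [2.055, 2.376, 0.0]
ft_force: [-2.9, -0.1, 4.9]
width: 57.9
```

>>> play_rows --increments "0.72 0 0 0 0;0.8 0 0 0 0;0.9 0 0 0 0;1 0 0 0 0;1 0 0 0 0;1 0 0 0.01 0;1 0 0 0.03 0;1 0 0 0.04 0;1 0 0 0.04 0;1 0 -0.02 0.04 0;1 0 -0.04 0.03 0;1 0.002 -0.04 0.02 0;1 0.002 -0.02 0.02 0;1 0 0 0 0;1 0 0 0 0;1 0 0 0 0"

```text
t: 37.2
ee_pos: [555.1, -55.7, 330.2]
orientation: [-2.053, -2.375, 0.001]
ft_force: [-1.3, -0.3, 0.1]
width: 88.0
```

```bash
cat >> m.py <<'E'
def dark(P,i,u0,u1,v0,v1):
    m=np.zeros(P.shape[:2],bool); m[v0:v1,u0:u1]=1
    m&=(i.astype(int).sum(-1)<200)&(P[...,2]>10)&(P[...,2]<24)
    m=cv2.morphologyEx(m.astype(np.uint8),cv2.MORPH_OPEN,np.ones((3,3)))>0
    return P[m]
E
python3 - <<'E'
from m import *
st(); i,P=look('w9',138,160); save('w9',i)
q=dark(P,i,200,440,0,290)
# all dark coaster points; split in board frame
a=np.radians(8.4); n=np.array([np.cos(a),np.sin(a)]); t=np.array([-n[1],n[0]])
for nm,c in (('round',(551.8,63.3)),('sq',(564.2,-24.1))):
    L=q[:,:2]-c; L=np.stack([L@n,L@t],1); L=L[np.abs(L).max(1)<42]
    print(nm,len(L),'board-frame pct',np.percentile(L,[1,99],axis=0).round(1).tolist())
    if nm=='sq': print(rect(L))
E
```

```text
t 37.2 tcp [555.1 -55.7 330.2] jaw 8.32 w 88.0 F [-1.3 -0.3  0.1] q6 -0.27
[545.02615872  22.7101026  493.00932256]
[ 305   39   71   78 4350] (array([553. ,  63.2]), array([56.1, 57.1]), 7.82) [552.9  63.5 147.8] circ ((553.0860595703125, 63.20305633544922), 28.97817039489746)
round 220 board-frame pct [[-32.1, -33.5], [15.6, -5.1]]
sq 3335 board-frame pct [[-32.7, -32.8], [33.4, 32.9]]
(array([ 0.6, -0. ]), array([66.4, 67.3]), 89.64)
```

View pics/w9.png

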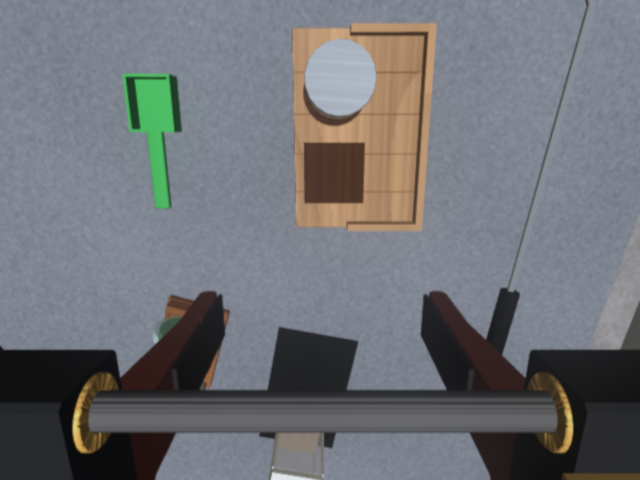

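The jar is on the round coaster, within about 1 mm of its centre (lid at 341,77). Fetching the box.

>>> play_rows --increments "1 0.001 -0.03 0 -1;1 0.002 -0.045 0 -1.5;1 0.002 -0.045 0 -1.5;1 0.002 -0.045 0 -1.5;1 0.002 -0.045 0 -1.5;1 0.002 -0.045 0 -1.5;1 0.002 -0.04 0 -1.5;1 0.0008 -0.0289 0 -1.4;1 0 0 -0.03 0;1 0 0 -0.04 0;1 0 0 -0.04 0;1 0 0 -0.04 0;1 0 0 -0.04 0;1 0 0 -0.03 0;1 0 0 -0.01 0;1 0 0 -0.008 0;1 0 0 0 0;1 0 0 0 0;1 0 0 0 0"

```text
t: 39.15
ee_pos: [570.6, -381.2, 94.9]
orientation: [2.279, 2.158, 0.001]
ft_force: [0.3, -0.2, 0.7]
width: 87.9
```

```bash
python3 -c "
from m import *
st()"
```

```text
t 39.15 tcp [ 570.6 -381.2   94.9] jaw -3.12 w 87.9 F [ 0.3 -0.2  0.7] q6 -0.55
```

>>> play_rows --increments "1 -0.0015 0.0015 -0.003 0;1 0 0 0 0;0.6 0 0 0 0;0.5 0 0 0 0;0.3 0 0 0 0;0.3 0 0 0 0;0.3 0 0 0 0;0.3 0 0 0 0;0.3 0 0 0 0"

```text
t: 40.05
ee_pos: [568.1, -379.1, 90.1]
orientation: [-2.281, -2.16, 0.0]
ft_force: [0.5, 0.2, 0.5]
width: 58.1
```

```bash
python3 -c "
from m import *
st()"
```

```text
t 40.05 tcp [ 568.1 -379.1   90.1] jaw -3.12 w 58.1 F [0.5 0.2 0.5] q6 -0.55
```

>>> play_rows --increments "0.3 0 0 0.005 0;0.3 0 0 0.015 0;0.3 0 0 0.025 0;0.3 0 0.01 0.025 0;0.3 0 0.02 0.01 1.2;0.3 -0.001 0.03 0 1.2;0.3 -0.001 0.034 0 1.2;0.3 -0.001 0.034 0 1.2;0.3 -0.0009 0.034 0 1.2;0.3 0 0.034 0 1.2;0.3 0 0.034 0 1.2;0.3 0 0.034 0 1.2;0.3 0 0.034 0 1.2;0.3 0 0.03 0 0.6;0.3 0 0.018 0 0;0.3 0 0.0094 0 0;0.3 0 0 -0.02 0;0.3 0 0 -0.02 0;0.3 0 0 -0.01 0;0.3 0 0 0 0"

```text
t: 42.05
ee_pos: [563.0, -23.7, 118.9]
orientation: [-2.054, -2.374, 0.003]
ft_force: [0.4, 0.4, -1.2]
width: 57.9
```

>>> play_rows --increments "0.3 0 0 0 0;0.3 0 0 0 0"

```text
t: 42.25
ee_pos: [564.9, -23.9, 121.1]
orientation: [2.055, 2.375, 0.001]
ft_force: [1.0, 0.7, -1.6]
width: 57.8
```

```bash
python3 -c "
from m import *
st()"
```

```text
t 42.25 tcp [564.9 -23.9 121.1] jaw 8.27 w 57.8 F [ 1.   0.7 -1.6] q6 -0.21
```

>>> play_rows --increments "0.3 -0.0003 0 -0.008 0;0.3 0 0 -0.005 0;0.3 0 0 -0.002 0;0.3 0 0 -0.001 0;0.3 0 0 -0.001 0;0.3 0 0 0 0;0.3 0 0 0 0"

```text
t: 42.95
ee_pos: [564.1, -23.7, 103.3]
orientation: [2.055, 2.376, 0.0]
ft_force: [-0.3, 0.6, -1.5]
width: 57.9
```

>>> play_rows --increments "0.3 0.0003 0 -0.0005 0;0.3 0 0 0 0;0.3 0 0 0 0"

```text
t: 43.25
ee_pos: [564.2, -23.7, 103.1]
orientation: [2.055, 2.376, -0.0]
ft_force: [-2.5, -0.2, 5.8]
width: 57.8
```

Contact. Release, rise, and look.

>>> play_rows --increments "0.72 0 0 0 0;0.8 0 0 0 0;0.9 0 0 0 0;1 0 0 0 0;1 0 0 0 0;1 0 0 0.01 0;1 0 0 0.03 0;1 0 0 0.04 0;1 0 0 0.04 0;1 0 -0.01 0.04 0;1 0 -0.02 0.03 0;1 0 -0.03 0.02 0;1 0 -0.03 0.02 0;1 0 -0.03 0 0;1 0 0 0 0;1 0 0 0 0;1 0 0 0 0"

```text
t: 44.95
ee_pos: [564.0, -142.9, 332.5]
orientation: [-2.054, -2.376, 0.0]
ft_force: [-0.0, 0.2, -0.4]
width: 88.2
```

```bash
python3 - <<'E'
from m import *
st(); i,P=look('w10',138,160); save('w10',i)
q=dark(P,i,200,440,0,290)
a=np.radians(8.4); n=np.array([np.cos(a),np.sin(a)]); t=np.array([-n[1],n[0]])
for nm,c in (('round',(551.8,63.3)),('sq',(564.2,-24.1))):
    L=q[:,:2]-c; L=np.stack([L@n,L@t],1); L=L[np.abs(L).max(1)<42]
    print(nm,len(L),np.percentile(L,[1,99],axis=0).round(1).tolist() if len(L) else '')
m=(P[...,2]>8)&(P[...,2]<34);m[290:]=0;m[:,:200]=0;m[:,460:]=0
m=cv2.morphologyEx(m.astype(np.uint8),cv2.MORPH_OPEN,np.ones((5,5)))>0
print('board',rect(P[m]))
E
```

```text
t 44.95 tcp [ 564.  -142.9  332.5] jaw 8.3 w 88.2 F [-0.   0.2 -0.4] q6 -0.41
[553.7040845  -64.38981324 495.35217026]
[ 307   40   75   79 5684] (array([565.2, -24. ]), array([58.7, 59.1]), -81.66) [565.3 -23.7 148. ] circ ((565.2723388671875, -23.977108001708984), 41.5809326171875)
round 500 [[-32.7, -32.1], [30.7, 2.3]]
sq 0 
board (array([ 561.8, -106.9]), array([203. , 409.2]), -16.58)
```

View pics/w10.png

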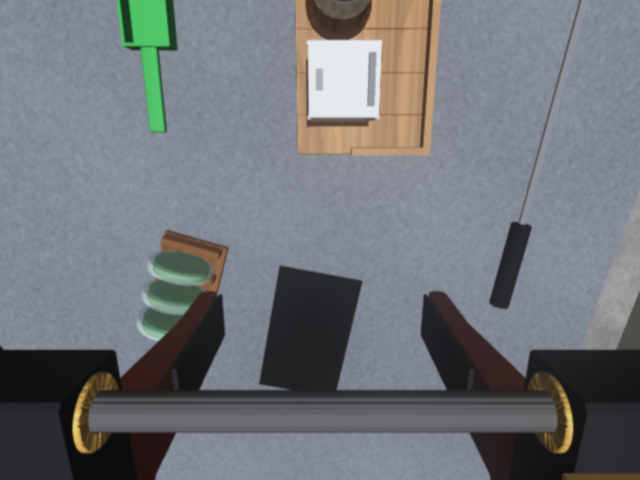

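The box sits within about 1 mm of the coaster centre, at yaw 8.3° against 8.4°. The gripper is clear of everything, so I'm handing in.

```bash
python3 -c "
from m import *
st(); print(ctrl.close_job())"
```

```text
t 45.0 tcp [ 564.  -142.7  332.5] jaw 8.33 w 87.7 F [-0.1  0.2 -0.1] q6 -0.41
the job is handed in; nothing more can be done
None
```

The job is done and handed in at 45 s. I stood the box and then the jar on the mat, laid the pale ramp over the long terracotta ridge, and put the jar and then the box back on their own coasters. Everything was lowered to light contact before release.

Last checks:
- **Ramp:** it is level and fully nested, with its roof line at 37.6 mm against 37.7 mm expected. It sits about 0.8–1 mm off lengthwise at the ends, which I left as flush. It first touched the ridge slightly off-centre (13 N), so I shifted it about 1.5 mm sideways before it settled.
- **Jar:** about 1 mm from the centre of the round coaster.
- **Box:** about 1 mm from the centre of the square coaster, at a yaw of 8.3° against the board's 8.4°.
- **Camera disagreement:** the top camera read up to about 3 mm off the wrist camera in position. I used the wrist camera for all the final placings.

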